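# Put the bench lathe in third speed and start it

## Robot

A 7-joint arm with a two-finger parallel gripper is mounted at the origin on the work surface. World frame = base frame: x ahead of the robot, y to its left, z up, the work surface at z = 0. Lengths are in m, angles in rad, forces in N, time in s.
With the tool pointing down it reaches from about 0.425 to 0.875 m from the base axis. Payload 9.9 kg.
Tool frame: the origin (TCP) lies between the finger pads; the fingertips stand 8 mm ahead of it and the grasp point (between the pads) lies 11 mm behind it (ctrl.tip_extent is the distance from the TCP to the fingertips, in m); z points along the fingers, y is the line along which they close (so a half turn about z gives the same grasp; the last joint's range is limited). The gripper opens to 85 mm and grips with 20 to 120 N. Pads are 22 mm wide; open, the fingers measure 114 mm over their backs; the gripper's body (76 mm by 85 mm) begins 54 mm behind the grasp point. The pads swing forward as they close: fully open they stand 13 mm farther back than shut.
Start: joints at [-1.361, 0.576, 0.025, 1.437, -0.015, 1.129, -0.057], TCP at [0.195, 0.646, 0.239] pointing down, gripper open.
Joint ranges: [-2.76, 2.76], [-0.34, 2.15], [-1.52, 1.57], [0.19, 2.46], [-1.09, 4.23], [0.17, 1.99], [-2.82, 2.82]. Speed limits (rad/s): [2.22, 2.22, 3.01, 3.01, 3.14, 3.14, 3.14].

## Interface

Orientations are given as a unit quaternion [w, x, y, z].
In Python, from plant import ctrl gives the robot as it stands. The module is installed in compiled form; this text tells all that it offers. Calls block until the motion is done:
- ctrl.move_ptp(position, orientation): joint-space move of the TCP to a pose.
- ctrl.line_to(position, ori=None, speed=0.15, stop_force=None): straight line of the TCP; ori=None keeps the orientation; speed is the mean speed in m/s. With stop_force (N) it stops when the force on the tool has changed by that much, and returns True; else False.
- ctrl.move_j(angles): joint-space move.
- ctrl.gripper_to(opening, squeeze=None): opening from 0.0 (shut) to 1.0 (fully open); squeeze is the grip in N (None keeps the last); returns when the fingers have stopped.
- ctrl.hold(seconds).
- ctrl.solve_ik(position, orientation): joint angles nearest the present ones, or None.
- ctrl.read_state(): the state.
- ctrl.snapshot(name): name is "scene" or "side" or "wrist"; returns the picture (400x640x3 uint8, red, green, blue); there is no depth.
- ctrl.camera_params(name): a dict with "mtx" (3x3 intrinsics, pixels), "rvec" (rotation vector, rad) and "tvec" (3), from world to camera coordinates, as OpenCV has them. Camera axes: x right, y down, z forward; pixel columns grow to the right and rows downward; lengths in m; the calibration is good to about 2 mm. The wrist camera is an equidistant fisheye: a pixel r from the principal point sees the ray r / f radians off the axis. A picture is of the moment at which its call begins: read the wrist's pose just before it. camera_params takes no time and is no camera call; for the wrist camera it gives the pose at the moment of the call.
A pose or a line that the arm cannot do raises ctrl.PlanningError and nothing moves.
- ctrl.job_done(): hands the job in; it is judged then, once.
The state is a dict: "clock": time; "joint_pos": joint angles; "qvel": joint speeds; "joint_torque": joint torques, N m; "tcp_pos": TCP position; "tool_rot": TCP orientation; "wrist_force": force on the tool from outside, world axes, zero at the start; "moment": the same for the moment, N m; "gripper_width": opening from 0.0 (shut) to 1.0 (fully open); "finger_force": force on a finger pad.
Only numpy, scipy, OpenCV 4.12 (cv2) and the standard library are available. Lean on these libraries where they do the work, as an engineer would, in place of code of your own. Each camera call takes 0.05 s, during which the arm holds its last target. There are 200 camera calls.

## Task

With shut fingers, push the ball-knobbed speed lever on top of the lathe's headstock through its H-gate into third speed - the slot with three dots, away from you on the chuck side - fully home, and only then press the small start button on the switch box and come away. Only push the knob from outside and without forcing it, never take it between the fingers; do not press the mushroom-headed stop button, and leave everything else where it lies.

Things in the scene. Friction and masses are not known exactly. Their poses are not given: they have to be found in the camera images.
- lathe: Small bench lathe bolted down, grey-green, about 560 x 170 mm, headstock (130 wide, 110 deep, top 135 mm high) with the chuck on its -y side and the bed running on from there. Origin: on the work surface under the headstock's centre. Own x points to the lathe's rear, away from you ('far'), own -y to the chuck side, own z up. Apart from the lever nothing on it is higher than the gate plate and the collet.
- gate_centre (a point): Centre of the H-gate, on the top face of its 84 (x) by 72 (y) mm aluminium plate, 145 mm above the work surface. In lathe axes two slots run along x, at y +15 mm (far end one dot, near end two) and y -15 mm (far end three dots, near end four), joined at x = 0 by a cross slot; 13 mm wide with rounded corners. The lever's 11 mm guide bush can reach x +-19, y +-16 mm.
- slot_end (a point): Far end of the three-dot slot, on the top face of the gate plate: where the lever's shank must end up. The knob is then about x +45, y -36 mm from gate_centre in lathe axes; in neutral, before crossing over, about x 0, y +36.
- knob: Black ball knob of the lever, 30 mm diameter, origin at its centre, 212 to 223 mm above the work surface, on an 8 mm steel shank pivoted 62 mm below gate_centre and 140 mm below the knob. From gate_centre, in lathe axes, its centre stands at x = 140 sin(shift), y = -140 cos(shift) sin(select) mm. It moves at 2 to 4 N and stays where it is left. Forcing it against the gate with over 60 N would harm the gears.
- speed_shift (a joint): Fore-and-aft tilt of the lever, rad: 0 in the cross slot (neutral), about +0.33 at the far end of a slot, -0.33 at the near end. Starts anywhere between these, in the slot away from the chuck.
- speed_select (a joint): Sideways tilt of the lever, rad: about +0.27 in the slots on the chuck side, about -0.27 in the slots away from the chuck, 0 upright.
- start_top (a point): Centre of the top face of the start button: a small plain flat-topped round button, 22 mm diameter in a 38 mm steel bezel, standing 6 mm proud of it, on top of the cream switch box (130 x 90 mm, top 65 mm above the work surface), at its near end. The face lies 83 mm above the work surface.
- start (a joint): Travel of the start button, m: 0 out, 0.006 fully down at about 5 N; spring return.
- stop_top (a point): Top centre of the stop button: mushroom head 40 mm diameter on the same switch box, 70 mm beyond the start button; its top is 99 mm above the work surface.
- stop (a joint): Travel of the stop button, m: 0 out, 0.006 down.
- collet: Loose brass collet, 17 mm diameter, 36 mm tall, standing on the headstock's cover at the corner nearest you away from the chuck. Origin: centre of its underside.
- blank: Loose brass slug, 16 mm diameter, 32 mm tall, standing in the chip tray in front of the bed. Origin: centre of its underside.
- loupe: Loose black eyeglass, up to 38 mm diameter, 34 mm tall, standing on the bench in front of the headstock. Origin: centre of its underside.
- oiljar: Loose small amber oil jar, 38 mm diameter, 45 mm tall, near the switch box. Origin: centre of its underside.
- dustcover: Loose glass dust cover with a knob, 80 mm diameter, 72 mm tall, left of the switch box. Origin: centre of its underside.
- chuckkey: Loose T-handled chuck key, 68 x 56 x 9 mm, lying on the green mat. Origin: underside, near the T.
- tweezers: Loose steel tweezers, 115 mm long, 5 mm high, lying on the green mat. Origin: middle of the underside.
Mind the look-alikes: they are no part of the job. Leave any orange or yellow look-alike of the part that bears start_top alone.

How it is judged:
By the outcome, as a careful person would: the job done as asked, in the order asked, and still so for the second after the job is handed in, with the robot touching nothing.
It also fails if it takes over 56 s, if anything falls off the work surface, if the arm or the gripper's body presses on something with over 40 N, if the wrist force passes 120 N, or if a joint passes its speed limit or range.

## Working session

There is one attempt and no reset: what is moved stays moved. The work goes in short steps, each a Python script; the robot and the scene stay as the last script left them, time stands still between calls to the robot, and variables do not carry over. Pictures are saved under pics/ and viewed, at most 10 in all, crops included, and the job is handed in when it is done.

```bash
mkdir -p pics
python3 - <<'E'
from plant import ctrl
import cv2
for n in ("scene","side","wrist"):
    im=ctrl.snapshot(n); cv2.imwrite(f"pics/{n}0.png",im[:,:,::-1])
    if n!="wrist":
        p=ctrl.camera_params(n); print(n,p)
s=ctrl.read_state(); print(s["clock"],s["tcp_pos"],s["tool_rot"])
E
```

```text
scene {'mtx': array([[375.48415905,   0.        , 313.99047319],
       [  0.        , 375.48415905, 195.84491146],
       [  0.        ,   0.        ,   1.        ]]), 'rvec': array([ 2.18339872,  1.42244344, -0.44456418]), 'tvec': array([-0.23222908, -0.23126858,  1.33708144])}
side {'mtx': array([[488.46998933,   0.        , 328.02638975],
       [  0.        , 488.46998933, 195.85712526],
       [  0.        ,   0.        ,   1.        ]]), 'rvec': array([ 2.08647704, -0.83588806,  0.43345989]), 'tvec': array([-0.2978952 ,  0.33913286,  1.1515629 ])}
0.15 [0.19534798 0.64577739 0.23867072] [-5.06940851e-05  1.46327290e-01  9.89236045e-01 -6.07851449e-04]
```

View pics/scene0.png

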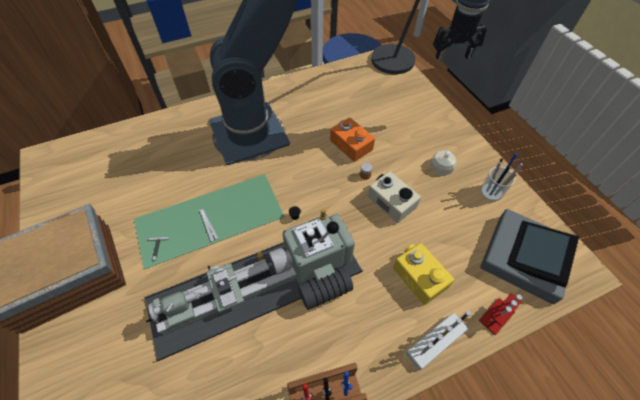

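View pics/side0.png

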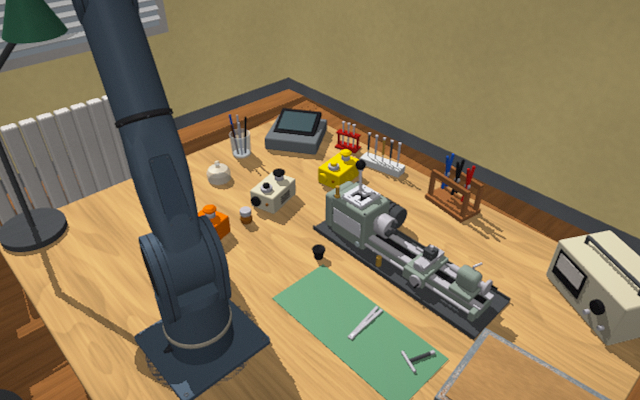

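The scene view shows the lathe headstock at about (318,240), the cream box at about (394,195) and the orange and yellow look-alikes. The side view has the knob at about (361,165) and the box at about (272,190). I'll enlarge these regions.

Run:
```python
import cv2,numpy as np
def crop(n,x,y,w,h,k): return cv2.resize(cv2.imread(f"pics/{n}0.png")[y:y+h,x:x+w],None,fx=k,fy=k,interpolation=cv2.INTER_CUBIC)
cv2.imwrite("pics/c1.png",crop("scene",275,165,160,120,5))
cv2.imwrite("pics/c2.png",crop("side",240,140,160,120,5))
```

```text
(no output)
```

View pics/c1.png

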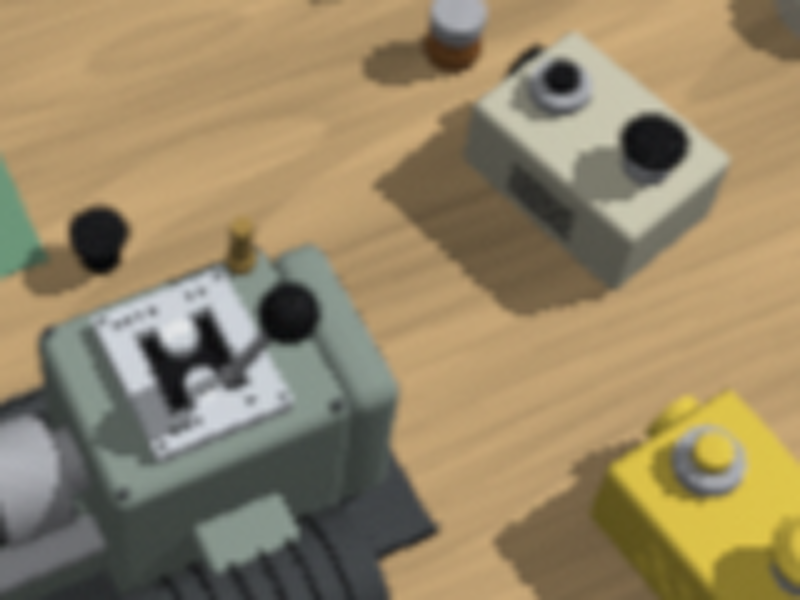

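View pics/c2.png

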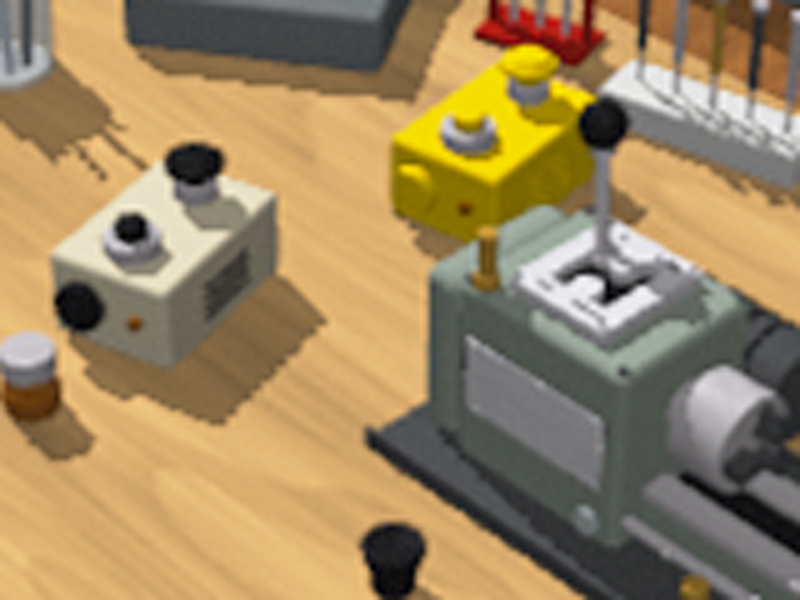

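The crops show the plate corners, the knob (scene crop 290,312; side crop 603,123), the start button (562,76 and 130,226) and the stop button (655,142 and 195,162). The lever leans into the far end of the one-dot slot. Next I fit the poses.

```bash
cat > h.py <<'E'
from plant import ctrl
import numpy as np, cv2
from scipy.optimize import least_squares
P={n:ctrl.camera_params(n) for n in("scene","side")}
def proj(n,X):
    p=P[n]; return cv2.projectPoints(np.array(X,float).reshape(-1,1,3),p["rvec"],p["tvec"],p["mtx"],None)[0].reshape(-1,2)
def px(n,u):
    return np.array({"scene":(275,165),"side":(240,140)}[n])+(np.array(u,float)+.5)/5-.5
E
python3 - <<'E'
from h import *
C=np.array([(-42,-36,0),(-42,36,0),(42,36,0),(42,-36,0)])/1000
obs={"scene":[(95,318),(220,266),(293,405),(160,460)],"side":[(605,341),(515,278),(620,222),(705,268)]}
def W(q,c):
    a=q[2]; R=np.array([[np.cos(a),-np.sin(a),0],[np.sin(a),np.cos(a),0],[0,0,1]])
    return (R@np.atleast_2d(c).T).T+[q[0],q[1],.145]
f=lambda q:np.concatenate([(proj(n,W(q,C))-px(n,obs[n])).ravel() for n in obs])
best=min((least_squares(f,[.6,0,a]) for a in(-1,0,1)),key=lambda r:r.cost)
q=best.x; print("gate",q,np.round(best.fun,1))
kn={"scene":(290,312),"side":(603,123)}
g=lambda s:np.concatenate([(proj(n,W(q,[.14*np.sin(s[0]),-.14*np.cos(s[0])*np.sin(s[1]),.14*np.cos(s[0])*np.cos(s[1])-.062]))-px(n,kn[n])).ravel() for n in kn])
r=least_squares(g,[.2,-.2]);print("lever",r.x,r.fun)
def tri(o):
    r=least_squares(lambda X:np.concatenate([(proj(n,X)-px(n,o[n])).ravel() for n in o]),[.6,.2,.1]);return r.x,np.round(r.fun,2)
print("knob",tri(kn));
st={"scene":(562,76),"side":(130,226)}; sp={"scene":(655,140),"side":(195,160)}
print("start",tri(st),"stop",tri(sp))
print("collet",tri({"scene":(241,225),"side":(487,233)}),"loupe", tri({"scene":(99,222),"side":(393,540)}),"jar",tri({"scene":(458,15),"side":(27,350)}))
E
```

```text
gate [5.51781528e-01 7.17124188e-03 3.30954946e-04] [-0.9 -0.2  0.1  0.3 -0.4 -0.6 -0.9 -0.7  0.6 -2.1 -0.2 -0.9 -0.9 -1.5
  0.8  0. ]
lever [ 0.21627696 -0.28538276] [ 0.05429246 -0.26554944  0.26754967 -0.48405372]
knob (array([0.58142493, 0.0459157 , 0.21246714]), array([ 0.05, -0.06,  0.08,  0.05]))
start (array([0.43438712, 0.30034174, 0.07925431]), array([ 0.25, -0.39,  0.37,  0.32])) stop (array([0.50213429, 0.31995951, 0.08878734]), array([ 0.07, -0.1 ,  0.1 ,  0.09]))
collet (array([0.5031347 , 0.05778079, 0.16787534]), array([ 0.18, -0.23,  0.27,  0.18])) loupe (array([0.39185835, 0.01764764, 0.03386272]), array([-0.13,  0.16, -0.17, -0.1 ])) jar (array([0.34132711, 0.28609711, 0.03910887]), array([ 0.39, -0.58,  0.51,  0.44]))
```

Run:
```python
from h import *
import json
ctrl.gripper_to(0.0)
ctrl.move_ptp([.50,.13,.36],[0,0,1,0])
p=ctrl.camera_params("wrist"); im=ctrl.snapshot("wrist")
json.dump({k:np.array(v).tolist() for k,v in p.items()},open("w1.json","w"))
cv2.imwrite("pics/w1.png",im[:,:,::-1]); s=ctrl.read_state(); print(s["clock"],s["tcp_pos"],s["wrist_force"],s["gripper_width"],p)
cv2.imwrite("pics/w1b.png",cv2.resize(im[:,:,::-1],(800,500),interpolation=cv2.INTER_CUBIC))
```

```text
3.1583 [0.4998821  0.13100504 0.35972456] [ 0.44078783 -0.22769227 -0.24180305] 0.0005917395256256838 {'mtx': array([[309.70691629,   0.        , 314.63259971],
       [  0.        , 309.70691629, 199.52974264],
       [  0.        ,   0.        ,   1.        ]]), 'rvec': array([-2.06917351, -2.07107014, -0.2963684 ]), 'tvec': array([-0.13060555, -0.55015893,  0.35532837])}
```

View pics/w1b.png

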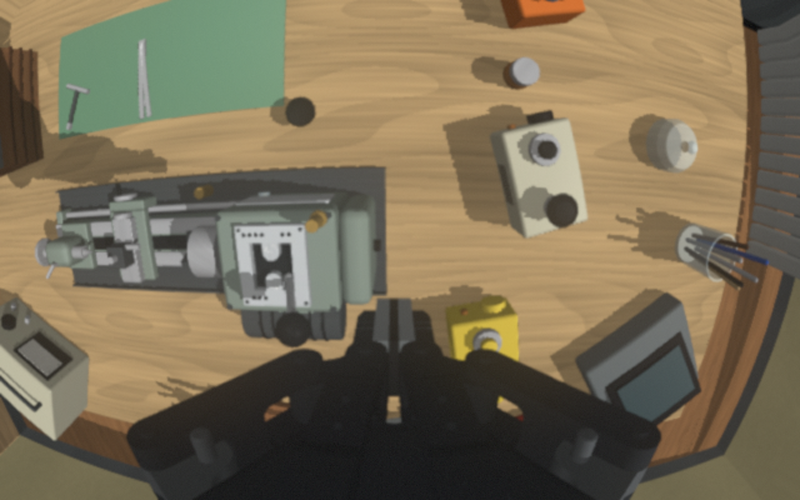

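The wrist picture (scaled 1.25) shows the plate corners at (234,226), (308,224), (310,305) and (237,309). The knob is at (292,328), the start button at (544,149) and the stop button at (562,209).

Run:
```python
from h import *
import json
w={k:np.array(v) for k,v in json.load(open("w1.json")).items()}
def pw(X): return cv2.fisheye.projectPoints(np.array(X,float).reshape(-1,1,3),w["rvec"],w["tvec"],w["mtx"],np.zeros(4))[0].reshape(-1,2)
pr=lambda n,X: pw(X) if n=="wrist" else proj(n,X)
pp=lambda n,u: (np.array(u,float)+.5)/1.25-.5 if n=="wrist" else px(n,u)
C=np.array([(-42,-36,0),(-42,36,0),(42,36,0),(42,-36,0)])/1000
obs={"scene":[(95,318),(220,266),(293,405),(160,460)],"side":[(605,341),(515,278),(620,222),(705,268)],"wrist":[(234,226),(308,224),(310,305),(237,309)]}
def W(q,c):
    a=q[2]; R=np.array([[np.cos(a),-np.sin(a),0],[np.sin(a),np.cos(a),0],[0,0,1]])
    return (R@np.atleast_2d(c).T).T+[q[0],q[1],.145]
for ns in (["wrist"],["scene","side","wrist"]):
    r=least_squares(lambda q:np.concatenate([(pr(n,W(q,C))-pp(n,obs[n])).ravel() for n in ns]),[.55,0,0]); q=r.x
    print("gate",q,np.round(r.fun,1))
    kn={"scene":(290,312),"side":(603,123),"wrist":(292,328)}
    L=lambda s:W(q,[.14*np.sin(s[0]),-.14*np.cos(s[0])*np.sin(s[1]),.14*np.cos(s[0])*np.cos(s[1])-.062])
    r=least_squares(lambda s:np.concatenate([(pr(n,L(s))-pp(n,kn[n])).ravel() for n in ns]),[.2,-.2]);print("lever",r.x,np.round(r.fun,1),L(r.x))
    for nm,z,o in(("start",.083,{"scene":(562,76),"side":(130,226),"wrist":(544,149)}),("stop",.099,{"scene":(655,140),"side":(195,160),"wrist":(562,209)})):
        r=least_squares(lambda X:np.concatenate([(pr(n,[X[0],X[1],z])-pp(n,o[n])).ravel() for n in ns]),[.45,.3]);print(nm,r.x,np.round(r.fun,1))
```

```text
gate [ 0.54893871  0.01028033 -0.01790803] [ 0.3 -0.4 -2.9  1.6 -1.1  1.9  4.5 -3.8]
lever [ 0.2076997  -0.27160714] [ 0. -0.] [[0.57846155 0.04650945 0.21496914]]
start [0.43266682 0.29771067] [ 0. -0.]
stop [0.49718255 0.31770349] [0. 0.]
gate [ 0.54984614  0.00920925 -0.01328164] [-0.3 -1.3  0.8 -0.5 -0.1 -1.3 -0.7 -1.7 -0.7 -2.1 -1.2 -1.1 -1.6 -1.5
 -0.2  0.1 -0.5  0.5 -3.9  2.2 -1.7  2.4  4.  -3.1]
lever [ 0.21026196 -0.27655337] [-0.1 -1.2 -0.4 -0.4 -0.1  0.8] [[0.57956033 0.04620182 0.21471415]]
start [0.43312899 0.29788638] [-0.5 -1.2  0.5 -0.2  0.1  0.3]
stop [0.49859008 0.31689948] [-0.8 -2.7 -0.3 -1.8 -0.6  1. ]
```

Run:
```python
import cv2
im=cv2.imread("pics/w1.png")[165:275,170:280]
cv2.imwrite("pics/w1c.png",cv2.resize(im,(550,550),interpolation=cv2.INTER_CUBIC))
```

```text
(no output)
```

View pics/w1c.png

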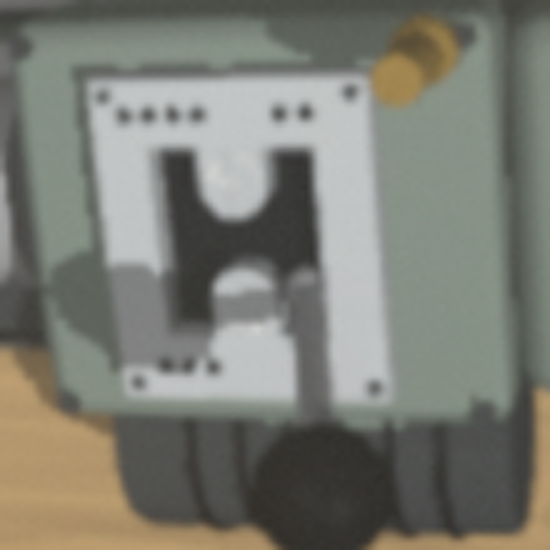

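The enlarged wrist crop gives plate corners (85,77), (370,73), (392,404) and (120,400), with the knob at (322,488).

```bash
cat >> h.py <<'E'
import json
def W(q,c):
    a=q[2]; R=np.array([[np.cos(a),-np.sin(a),0],[np.sin(a),np.cos(a),0],[0,0,1]])
    return (R@np.atleast_2d(c).T).T+[q[0],q[1],.145]
C=np.array([(-42,-36,0),(-42,36,0),(42,36,0),(42,-36,0)])/1000
obs={"scene":[(95,318),(220,266),(293,405),(160,460)],"side":[(605,341),(515,278),(620,222),(705,268)],"wrist":[(85,77),(370,73),(392,404),(120,400)]}
w={k:np.array(v) for k,v in json.load(open("w1.json")).items()}
def pr(n,X): return proj(n,X) if n!="wrist" else cv2.fisheye.projectPoints(np.array(X,float).reshape(-1,1,3),w["rvec"],w["tvec"],w["mtx"],np.zeros(4))[0].reshape(-1,2)
pp=lambda n,u: np.array([170,165])+(np.array(u,float)+.5)/5-.5 if n=="wrist" else px(n,u)
E
python3 - <<'E'
from h import *
for ns in (["wrist"],["scene","side","wrist"]):
    r=least_squares(lambda q:np.concatenate([(pr(n,W(q,C))-pp(n,obs[n])).ravel() for n in ns]),[.55,0,0]); q=r.x
    print("gate",q,np.round(r.fun,1))
    kn={"scene":(290,312),"side":(603,123),"wrist":(322,488)}
    L=lambda s:W(q,[.14*np.sin(s[0]),-.14*np.cos(s[0])*np.sin(s[1]),.14*np.cos(s[0])*np.cos(s[1])-.062])
    r=least_squares(lambda s:np.concatenate([(pr(n,L(s))-pp(n,kn[n])).ravel() for n in ns]),[.2,-.2]);print("lever",r.x,np.round(r.fun,1),L(r.x))
E
```

```text
gate [ 0.5485454   0.01048006 -0.00130529] [ 0.5  0.5 -0.7  0.6 -0.6 -0.3  1.  -1.2]
lever [ 0.21460454 -0.27071142] [-0.  0.] [[0.57840767 0.04702068 0.21480678]]
gate [ 0.5495662   0.00932393 -0.00131128] [-0.4 -1.2  0.6 -0.7 -0.  -1.6 -0.4 -1.8 -0.6 -2.1 -1.3 -1.  -1.9 -1.5
 -0.3  0.  -0.3  1.3 -1.6  1.5 -1.4  0.5  0.3 -0.5]
lever [ 0.21544673 -0.27646664] [ 0.  -1.3 -0.5 -0.4 -0.2  0.8] [[0.57954487 0.04661532 0.21456987]]
```

Run:
```python
from h import *
ctrl.line_to([.632,.047,.30],speed=.2)
ctrl.line_to([.632,.047,.208],speed=.12)
f0=ctrl.read_state()["wrist_force"]
h=ctrl.line_to([.590,.047,.208],speed=.03,stop_force=2.0)
s=ctrl.read_state(); print(h,s["clock"],s["tcp_pos"],s["wrist_force"]-f0)
```

```text
True 5.9833 [0.60376139 0.04706175 0.20812742] [ 1.99030878 -0.53257941  0.94964862]
```

Run:
```python
from h import *
f0=ctrl.read_state()["wrist_force"]
h=ctrl.line_to([.575,.047,.208],speed=.04,stop_force=12)
s=ctrl.read_state(); print(h,s["clock"],s["tcp_pos"],s["wrist_force"])
ctrl.line_to([.590,.047,.208],speed=.1)
ctrl.line_to([.590,.047,.290],speed=.2)
ctrl.line_to([.549,.110,.290],speed=.2)
p=ctrl.camera_params("wrist"); im=ctrl.snapshot("wrist")
json.dump({k:np.array(v).tolist() for k,v in p.items()},open("w2.json","w"))
cv2.imwrite("pics/w2.png",im[:,:,::-1]); print(ctrl.read_state()["clock"])
w.update(p); e=pr("wrist",[[.549,.010,.145],[.549,.047,.218]]); print(e)
x,y=(int(v) for v in e[1]); x=min(max(x-70,0),500);y=min(max(y-80,0),280); print(x,y)
cv2.imwrite("pics/w2c.png",cv2.resize(im[y:y+120,x:x+140,::-1],None,fx=5,fy=5,interpolation=cv2.INTER_CUBIC))
```

```text
False 6.85 [0.57457348 0.04694527 0.20771666] [ 0.31896333 -0.38809503  1.39021877]
8.2833
[[211.21097923 190.23005698]
 [227.58287068 215.11030376]]
157 135
```

View pics/w2c.png

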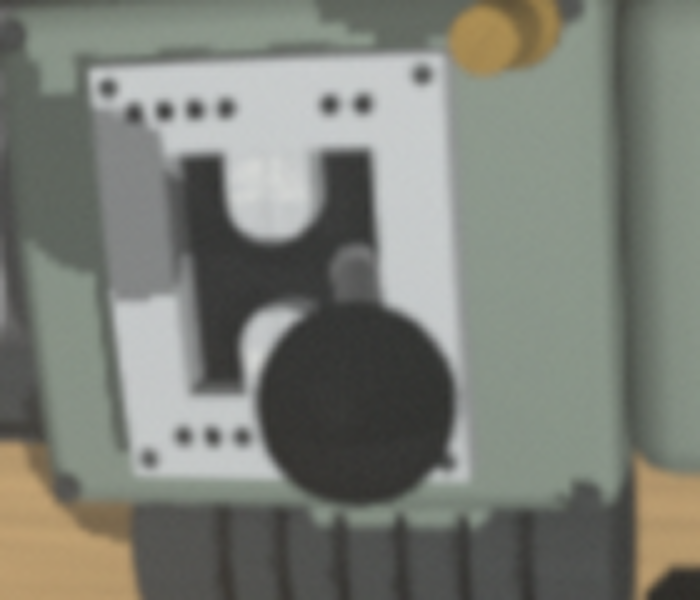

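The picture shows the knob at crop (357,403), within 1 px of the predicted neutral position, and the shank is level with the cross slot. I'll cross over now.

Run:
```python
from h import *
ctrl.line_to([.549,.110,.208],speed=.15)
f0=ctrl.read_state()["wrist_force"]
h=ctrl.line_to([.549,.065,.208],speed=.04,stop_force=2)
s=ctrl.read_state(); print(h,s["clock"],s["tcp_pos"],s["wrist_force"]-f0)
h=ctrl.line_to([.549,-.012,.208],speed=.04,stop_force=10)
s=ctrl.read_state(); print(h,s["clock"],s["tcp_pos"],s["wrist_force"]-f0)
```

```text
True 9.8083 [0.54888756 0.07460431 0.20793185] [-0.58827818 -0.1990816   0.30258981]
True 11.4917 [5.48317250e-01 5.17410388e-04 2.07087427e-01] [0.2093357  0.47329709 1.31733462]
```

Run:
```python
from h import *
ctrl.line_to([.549,.015,.208],speed=.1)
ctrl.line_to([.549,.015,.285],speed=.2)
ctrl.line_to([.495,-.026,.285],speed=.2)
ctrl.line_to([.495,-.026,.206],speed=.15)
f0=ctrl.read_state()["wrist_force"]
h=ctrl.line_to([.53,-.026,.206],speed=.04,stop_force=2)
s=ctrl.read_state(); print(h,s["clock"],s["tcp_pos"],s["wrist_force"]-f0)
h=ctrl.line_to([.582,-.026,.204],speed=.04,stop_force=14)
s=ctrl.read_state(); print(h,s["clock"],s["tcp_pos"],s["wrist_force"]-f0)
ctrl.line_to([.545,-.026,.206],speed=.1)
ctrl.line_to([.545,-.026,.300],speed=.2)
ctrl.line_to([.50,.13,.36],speed=.25)
p=ctrl.camera_params("wrist"); im=ctrl.snapshot("wrist")
cv2.imwrite("pics/w3.png",im[:,:,::-1]); print(ctrl.read_state()["clock"])
w.update(p); print(pr("wrist",[[.594,-.026,.2125]]),pr("wrist",[[.43313,.2979,.083]]))
cv2.imwrite("pics/w3c.png",cv2.resize(im[165:275,170:280,::-1],None,fx=5,fy=5,interpolation=cv2.INTER_CUBIC))
```

```text
True 14.1917 [ 0.52493311 -0.02591122  0.20559519] [-0.89863911  0.06885005  0.28815532]
True 15.2833 [ 0.56889818 -0.02559256  0.20271372] [-4.21605415  0.43842098  1.95628541]
17.175
[[176.34331635 273.28541938]] [[436.45407207 122.19240555]]
```

View pics/w3c.png

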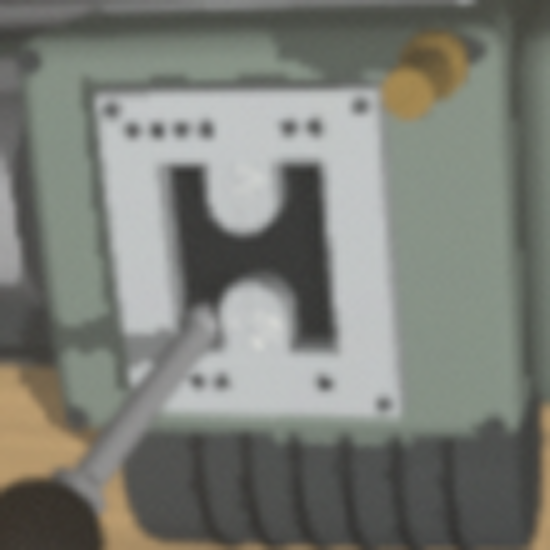

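The shank now sits at the far end of the three-dot slot. The knob is where predicted and the push stopped at the expected travel, so I'll press start.

Run:
```python
from h import *
ctrl.move_ptp([.433,.298,.18],[0,0,1,0])
ctrl.line_to([.433,.298,.103],speed=.12)
f0=ctrl.read_state()["wrist_force"]
h=ctrl.line_to([.433,.298,.081],speed=.02,stop_force=12)
s=ctrl.read_state(); print(h,s["clock"],s["tcp_pos"],s["wrist_force"]-f0)
ctrl.hold(.3)
s=ctrl.read_state(); print(s["tcp_pos"],s["wrist_force"]-f0)
ctrl.line_to([.433,.298,.20],speed=.12)
ctrl.line_to([.45,.22,.36],speed=.2)
im=ctrl.snapshot("scene");cv2.imwrite("pics/s4.png",im[:,:,::-1]);print(ctrl.read_state()["clock"])
cv2.imwrite("pics/s4c.png",cv2.resize(im[100:300,120:480,::-1],None,fx=2.2,fy=2.2,interpolation=cv2.INTER_CUBIC))
```

```text
True 19.7083 [0.43311679 0.2981507  0.08905152] [-1.54266742 -1.38367144 12.21069777]
[0.43311855 0.29815014 0.08900702] [-1.90034933 -1.81638968 12.73186557]
22.175
```

View pics/s4c.png

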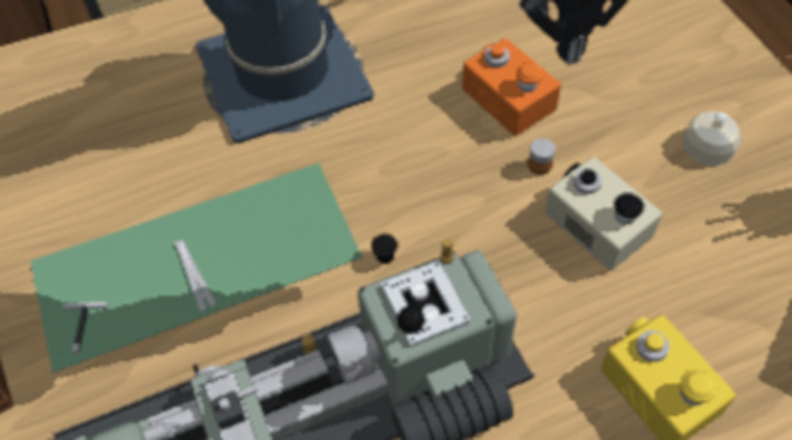

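The arm is clear and everything else is in place. The press stopped about 2 mm below the nominal button face at 12 N, so I'll check the travel by logging force against depth.

Run:
```python
from h import *
print(ctrl.tip_extent)
ctrl.line_to([.433,.298,.104],speed=.2)
f0=ctrl.read_state()["wrist_force"]
for z in np.arange(.099,.0865,-.001):
    h=ctrl.line_to([.433,.298,z],speed=.02,stop_force=14)
    s=ctrl.read_state(); print(round(s["clock"],2),np.round(s["tcp_pos"],4),np.round(s["wrist_force"]-f0,1),h)
    if (s["wrist_force"]-f0)[2]>13: break
ctrl.line_to([.433,.298,.12],speed=.12)
```

```text
0.008
24.07 [0.433  0.2979 0.099 ] [-0.9 -1.5 -0.4] False
24.32 [0.433 0.298 0.098] [-1.2 -1.6 -0.9] False
24.57 [0.433  0.298  0.0969] [-0.6 -1.8 -0.5] False
24.82 [0.433  0.298  0.0959] [-0.6 -0.7 -0.8] False
25.07 [0.4331 0.2981 0.095 ] [-0.5 -2.4  0. ] False
25.32 [0.4331 0.2981 0.094 ] [-0.6 -0.9  1.5] False
25.57 [0.4331 0.2981 0.093 ] [-0.3 -1.3  1.6] False
25.82 [0.4331 0.298  0.092 ] [-0.5 -1.2  2.4] False
26.07 [0.4331 0.2981 0.091 ] [-0.4 -0.9  2. ] False
26.32 [0.4331 0.2981 0.09  ] [-1.  -1.4  4.1] False
26.57 [0.4331 0.298  0.0891] [-0.6 -1.3  6.6] False
26.82 [0.4331 0.2981 0.0889] [-2.5 -2.5 16.9] False
```

The log shows a spring from 0.095 m down to a hard stop at 0.089 m. That is the full 6 mm of travel, reaching about 5 N just before the stop, so the button bottomed on both presses.

Run:
```python
from h import *
ctrl.line_to([.433,.298,.25],speed=.2)
print(ctrl.read_state()["clock"]); print(ctrl.job_done())
```

```text
28.0333
the job is handed in; nothing more can be done
None
```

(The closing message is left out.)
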